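# Press home the push nut on a record-shelf roller

## Robot

A 6-joint arm with a two-finger parallel gripper is mounted at the origin on the work surface. World frame = base frame: x ahead of the robot, y to its left, z up, the work surface at z = 0. Lengths are in m, angles in degrees, forces in N, time in s.
With the tool pointing down it reaches from about 0.4 to 0.925 m from the base axis. Payload 12.5 kg.
Tool frame: the origin (TCP) lies between the finger pads; the fingertips stand 11 mm ahead of it and the grasp point (between the pads) lies 8 mm behind it; z points along the fingers, y is the direction in which the jaws open and shut (so a half turn about z gives the same grasp; the last joint's range is limited). The gripper opens to 95 mm and grips with 3 to 60 N. Pads are 20 mm wide; open, the fingers measure 119 mm over their backs; the gripper's body (75 mm by 180 mm) begins 59 mm behind the grasp point.
Start: joints at [-6.05, 28.126, 89.318, -0, 62.55, -6.05], TCP at [0.625, 0, 0.226] pointing down, gripper open.
Joint ranges: [-177.58, 177.58], [-47.91, 125.51], [2.72, 160], [-65.01, 245.01], [3.68, 167.84], [-153.87, 153.87]. Speed limits (degrees/s): [127.2, 127.2, 159.86, 180, 180, 180].

## Interface

Orientations are given as [roll, pitch, yaw] about the fixed x, y, z axes, in that order (R = Rz(yaw) Ry(pitch) Rx(roll)).
In Python, from plant import * gives the robot as it stands.
- The arm moves only by the shell command python3 -m jog 'ROWS'. ROWS is JSON, a list of rows, each a list of 7 numbers: the finger opening in m, from 0 to 0.0951, then the shift along the tool's x, y, z in m, then the turn, a rotation vector about the tool's x, y, z in degrees. A call has 1 to 5 rows; each row is the pose to reach, as a shift and turn from the pose commanded when the call began, along the tool's axes at that moment; what a row does not reach only later rows make up. A row lasts 1/10 s, in which the tool goes at most 50 mm and 8.59 degrees, less where a joint would pass 70% of its speed; a pose out of reach is approached as far as the arm can. A call with a gripper value outside its range is refused whole. The fingers move at their own pace and stop on an object; the grip force is fixed at half the most. Time passes only in rows, so rows that repeat a pose let the fingers close. It gives the time, the measured TCP pose, the force and the opening at its end, in the units of the state.
- sense(): the state, without advancing time (a new reading comes with each control period).
- snapshot(name): name is "scene" or "side" or "wrist"; returns (picture, depth): 480x640x3 uint8, red, green, blue; 480x640 float32, m along the optical axis (not along the pixel's ray), 0 where there is no reading.
- camera_info(name): a dict with "K" (3x3 intrinsics, pixels), "rvec" (rotation vector, rad) and "tvec" (3), from world to camera coordinates, as OpenCV has them; the wrist camera has in their place "tool_from_camera" (4x4, takes a point from camera to tool coordinates, whose origin is the TCP and whose axes are the flange's). Camera axes: x right, y down, z forward; pixel columns grow to the right and rows downward; lengths in m; the calibration is good to about 2 mm. A picture is of the moment at which its call begins: read the wrist's pose just before it. camera_info takes no time and is no camera call.
- job_done(): hands the job in, once; it reports no verdict.
The state is a dict: "time_s": time; "joint_positions": joint angles; "joint_velocities": joint speeds; "joint_torque": joint torques, N m; "tool_pos": TCP position; "ee_rot": TCP orientation; "force": force on the tool from outside, world axes, zero at the start; "moment": the same for the moment, N m; "opening": opening from 0.0 (shut) to 1.0 (fully open).
Only numpy, scipy, OpenCV 4.12 (cv2) and the standard library are available. Lean on these libraries where they do the work, as an engineer would, in place of code of your own. Each camera call takes 0.05 s, during which the arm holds its last target. There are 200 camera calls.

## Task

One of the three rollers on the green shelf rail still has its push nut up near the end of the axle. Take the red-handled hollow push tool, fit it over that axle and press the nut straight down the shaft until it is tight against the roller and the spring washer under the roller is clearly squeezed and stays so, but do not crush the washer flat or ram the nut. Then lift the tool off, stand it upright back on the blue mat and let go, leaving everything else alone.

Things in the scene. Friction and masses are not known exactly. Their poses are not given: they have to be found in the camera images.
- tool: the hollow push tool, standing upright on the blue mat: a steel tube 23 mm across (bore 13 mm, open at the foot, 45 mm deep), on it a steel shoulder disc 40 mm across from 45 to 50 mm above the foot, on that a red round grip 24 mm across from 50 to 88 mm above the foot. Origin: centre of the foot, z up along the tool. 180 to 270 g. Grip it round the red part just above the shoulder, so that the fingertips bear on the shoulder when pressing (a grip that only rubs may slip)
- mat: blue mat, 150 x 170 x 3 mm, fixed; origin at the centre of its underside, on the work surface; the tool is to be stood back anywhere on it clear of the spare roller, the place it came from is good
- axle_tip (a point): rounded tip of the axle whose nut is still high: a plain vertical steel shaft 10 mm across, its tip 96 mm above the work surface. Its black rubber roller is 44 mm across and 40 mm tall; how high the roller's upper face stands is not measured: anywhere from 56 to 70 mm above the work surface (it rests on a brass spacer that differs from roller to roller)
- nut_top (a point): centre of the upper face of the high push nut: a copper disc 24 mm across and 3 mm thick round that axle, upper face 6 to 9 mm below the tip before pressing. It slides only along the axle and its teeth drag with about 9 N all the way; after 14 to 31 mm (not known beforehand) it meets the roller
- roller (a joint): how far the spring washer under that roller is squeezed, m: 0 at rest, 0.0025 flat. From the moment the nut meets the roller the push needed climbs from about 10 N by 6 N per mm of further travel: 17 N is about right (1.2 mm); below 14 N it is not tight, above 22 N the washer is crushed. Let go, the nut's teeth hold the washer squeezed by up to about 1.3 mm
- axle: that same axle; origin on its axis at the upper face of the rail, 86 mm below its tip
- rail: green steel shelf rail, 100 x 330 x 10 mm, lying flat and fixed; origin at the centre of its underside, long axis y. Three axles stand on its centre line, 100 mm apart, the middle one at its centre; the other two have their nuts pressed home already and are not to be touched
- spare_roller: loose black spare roller, 44 mm across, 40 mm tall, standing on the mat; leave alone
- nut_dish: small white dish, 60 mm across, 22 mm tall; leave alone
- oil: yellow oil bottle, 44 mm across, 110 mm tall; leave alone
- stamp: dark wooden hand stamp, 36 mm across, 74 mm tall; leave alone
- mug: green cup, 76 mm across, 90 mm tall; leave alone
- done1: finished axle with its roller and nut pressed home, on the rail; origin on the axle at the rail's upper face; leave alone
- done2: the other finished axle with its roller and nut pressed home; leave alone

How it is judged (in metres and radians):
On the way, in this order (a step that is already met when the one before it is completed fails the run):
1. the tool is fitted upright over the high-nut axle, its foot below the axle's tip (horizontal distance between tool and axle_tip below 0.005 m and z of tool in the frame of axle_tip below -0.004 m and angle between tool's own z axis and vertical below 0.12 rad), for 0.1 s.
2. with the tool upright over the axle, the nut has been pressed on to the roller until the spring washer is squeezed by more than 0.6 mm (value of joint roller above 0.0006 m and horizontal distance between tool and axle_tip below 0.005 m and angle between tool's own z axis and vertical below 0.12 rad), for 0.1 s.
At the end, for the whole second after the job is handed in: the nut holds the spring washer squeezed by more than 0.6 mm (and less than 2.2 mm); the tool stands upright (within 0.08 rad), at rest and let go on the mat, within 90 mm of the mat's centre (value of joint roller between 0.0006 and 0.0022 m and horizontal distance between tool and mat below 0.09 m and height (world z) of tool between 0.001 and 0.006 m and angle between tool's own z axis and vertical below 0.08 rad and linear speed of tool below 0.02 m/s); the robot touches nothing.
It fails at once if the spring washer is crushed flat (squeezed by more than 2.2 mm) (value of joint roller above 0.0022 m).
It fails at once if the nut, axle or roller is rammed or pressed with more than 28 N (contact force between tool and axle above 28 N).
It fails at once if the spare roller, dish, oil bottle, stamp or cup is shifted by more than 20 mm (distance of any of spare_roller, nut_dish, oil, stamp, mug from where it was at the start of the episode above 0.02 m).
It fails at once if a finished axle is pressed on with more than 5 N (contact force between anything else and done1 above 5 N or contact force between anything else and done2 above 5 N).
It also fails if it takes over 58 s, if anything falls off the work surface, if the arm or the gripper's body presses on something with over 40 N, if the wrist force passes 120 N, or if a joint passes its speed limit or range.

## Working session

There is one attempt and no reset: what is moved stays moved. The work goes in short steps, Python scripts to look and compute and a shell command to move; the robot and the scene stay as the last step left them, time stands still between calls to the robot, and variables do not carry over. Pictures are saved under pics/ and viewed, about 8 in all and at most 12, crops included, and the job is handed in when it is done.

```bash
mkdir -p pics; ls; cat > h.py <<'E'
from plant import *
import numpy as np, cv2
from scipy.spatial.transform import Rotation as Ro
def cam(name,s=None):
    ci=camera_info(name); K=np.array(ci["K"])
    if "rvec" in ci:
        R=cv2.Rodrigues(np.array(ci["rvec"],float))[0]; t=np.array(ci["tvec"],float).ravel()
        return K,R.T,-R.T@t
    T=np.array(ci["tool_from_camera"]); Rt=Ro.from_euler('xyz',s["ee_rot"],degrees=True).as_matrix()
    return K,Rt@T[:3,:3],Rt@T[:3,3]+np.array(s["tool_pos"])
def ray(c,u,v,z):
    K,R,o=c; d=R@np.linalg.solve(K,[u,v,1.]); return o+d*(z-o[2])/d[2]
def pts(c,D):
    K,R,o=c; v,u=np.mgrid[:480,:640]; r=np.stack([u,v,np.ones_like(u)],-1)@np.linalg.inv(K).T
    return (r*D[...,None])@R.T+o
def save(n,im): cv2.imwrite(f"pics/{n}.png",im[...,::-1])
E
python3 - <<'E'
from h import *
s=sense();print(s)
for n in("scene","side","wrist"):
    im,d=snapshot(n);np.savez(f"{n}0.npz",im=im,d=d);save(n+"0",im);print(n,cam(n,s))
E
```

```text
pics
{'time_s': 0.0, 'joint_positions': array([-6.05063981e+00,  2.81638893e+01,  8.93494343e+01, -1.29274964e-03,
        6.25495349e+01, -6.05081711e+00]), 'joint_velocities': array([-0.01278531, -0.02341657, -0.10172223, -0.00724939, -0.03311818,
       -0.09104191]), 'joint_torque': array([-9.52334158e-04, -6.12640929e+01, -2.58175153e+01,  6.92750537e-02,
        4.83079045e-02, -1.38641695e-05]), 'tool_pos': array([6.24772344e-01, 3.93602696e-05, 2.25068696e-01]), 'ee_rot': array([-1.79937371e+02, -5.48578515e-03,  9.00007709e+01]), 'force': array([ 0.26655038,  0.01615391, -0.14844721]), 'moment': array([0.00310311, 0.06368087, 0.02329582]), 'opening': 1.0001396843834114}
scene (array([[592.71380152,   0.        , 310.14358107],
       [  0.        , 592.71380152, 230.22648908],
       [  0.        ,   0.        ,   1.        ]]), array([[-5.66511487e-01,  4.95983677e-01, -6.58076688e-01],
       [ 8.24053728e-01,  3.41394330e-01, -4.52089997e-01],
       [ 4.34391192e-04, -7.98404725e-01, -6.02121007e-01]]), array([1.39395202, 0.60058481, 0.86791587]))
side (array([[500.75927984,   0.        , 318.57268736],
       [  0.        , 500.75927984, 242.21943153],
       [  0.        ,   0.        ,   1.        ]]), array([[ 0.95088354, -0.24206045,  0.19294361],
       [-0.30943548, -0.72642925,  0.61363689],
       [-0.00837734, -0.64320082, -0.7656517 ]]), array([ 0.29167449, -0.77744949,  1.04800027]))
wrist (array([[426.2174313 ,   0.        , 323.28909531],
       [  0.        , 426.2174313 , 241.00792012],
       [  0.        ,   0.        ,   1.        ]]), array([[ 9.99998744e-01,  2.74155665e-04, -1.56082354e-03],
       [-1.04063118e-04, -9.71435757e-01, -2.37302676e-01],
       [-1.58129767e-03,  2.37302540e-01, -9.71434508e-01]]), array([0.62517284, 0.0663181 , 0.38410666]))
```

View pics/scene0.png

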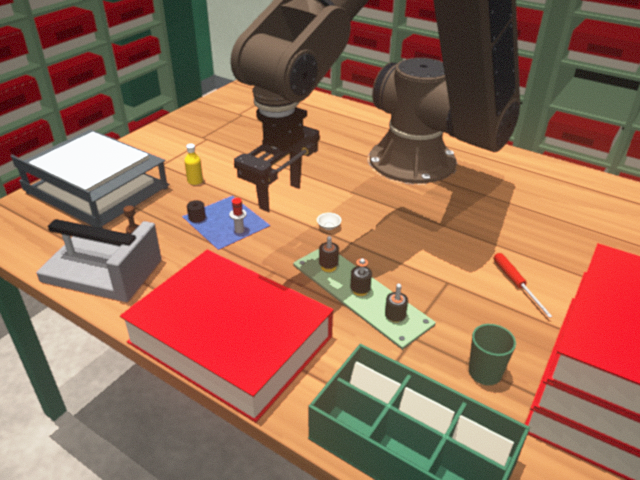

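View pics/side0.png

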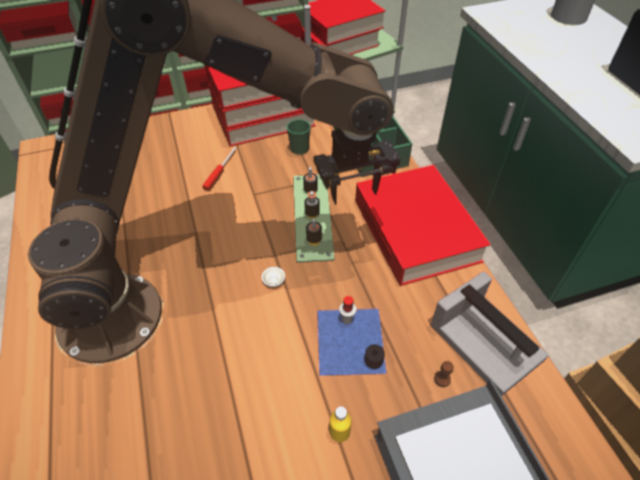

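```bash
python3 - <<'E'
from h import *
a=np.load("scene0.npz");b=np.load("side0.npz")
A=cv2.resize(a["im"][180:350,180:440],None,fx=3,fy=3,interpolation=cv2.INTER_CUBIC)
B=cv2.resize(b["im"][150:260,270:360],None,fx=4,fy=4,interpolation=cv2.INTER_CUBIC)
o=np.zeros((510,780+0,3),np.uint8);o=A
save("cropA",o);save("cropB",B)
for n,z in(("scene",a),("side",b)):
    c=cam(n);P=pts(c,z["d"]);h=cv2.cvtColor(z["im"],cv2.COLOR_RGB2HSV).astype(int)
    H,S,V=h[...,0],h[...,1],h[...,2]
    near=(P[...,0]>.4)&(P[...,0]<.95)&(abs(P[...,1])<.4)&(P[...,2]>-.01)&(P[...,2]<.15)&(z["d"]>0)
    for k,m in dict(red=((H<6)|(H>174))&(S>180)&(P[...,2]>.045)&(P[...,2]<.1),blue=(H>105)&(H<125)&(S>100),green=(H>40)&(H<80)&(S>50)&(S<160)&(V>120)).items():
        m=(m&near).astype(np.uint8); N,L,st,ce=cv2.connectedComponentsWithStats(m)
        for i in range(1,N):
            if st[i,4]>25: 
                q=P[L==i]; print(n,k,st[i],ce[i].round(1),np.median(q,0).round(4),q.min(0).round(3),q.max(0).round(3))
                if k!="red":
                    uv=np.argwhere(L==i)[:,::-1]; W=np.array([ray(c,*p,.010 if k=="green" else .003)[:2] for p in uv]); print(cv2.minAreaRect(W.astype(np.float32)*1000))
E
```

```text
scene red [232 198   9   7  50] [236.6 201.2] [ 0.55   -0.1877  0.0904] [ 0.535 -0.2    0.086] [ 0.56  -0.178  0.095]
scene red [234 207   7   8  37] [237.2 210.4] [ 0.5542 -0.1833  0.0685] [ 0.545 -0.191  0.058] [ 0.56  -0.178  0.077]
scene red [  121   250   212   146 15821] [228.6 319.2] [0.8402 0.038  0.0751] [ 0.705 -0.141  0.045] [0.949 0.183 0.081]
scene blue [ 184  197   58   51 1219] [217.5 223.7] [ 0.562  -0.2554  0.0028] [ 0.441 -0.343 -0.003] [ 0.627 -0.169  0.01 ]
((536.1769409179688, -244.86541748046875), (163.11021423339844, 142.23837280273438), 73.27800750732422)
scene blue [243 206  25  28 295] [253.3 221.4] [ 0.4984 -0.1844  0.0024] [ 0.461 -0.248 -0.003] [ 0.544 -0.145  0.008]
((500.13275146484375, -204.78097534179688), (107.06560516357422, 55.01211929321289), 73.1292953491211)
scene green [294 250  25  18 138] [308.1 257.8] [0.5404 0.0113 0.0099] [ 0.508 -0.006  0.005] [0.583 0.029 0.014]
((546.2930908203125, 12.676504135131836), (22.432260513305664, 73.3705825805664), 72.8144760131836)
scene green [ 321  256  114   92 2036] [373.5 303.8] [0.5902 0.2028 0.0098] [0
[... 947 characters left out ...]
.7600860595703), (160.7364501953125, 142.300537109375), 73.54193115234375)
side green [316 175  15  66 527] [323.3 210.2] [0.6035 0.1594 0.0105] [0.564 0.054 0.004] [0.637 0.307 0.065]
((604.02392578125, 182.91339111328125), (260.752197265625, 36.61415481567383), 74.57935333251953)
side green [294 177  15  70 623] [300. 210.] [0.5411 0.185  0.0103] [0.494 0.057 0.002] [0.585 0.321 0.062]
((544.0908813476562, 188.0048828125), (273.1697998046875, 34.41051483154297), 75.82017517089844)
side green [297 249  36  12 276] [312.6 255.4] [0.5229 0.0146 0.0099] [ 0.483 -0.01   0.004] [0.577 0.05  0.017]
((529.6639404296875, 17.6590633392334), (37.358551025390625, 93.48321533203125), 71.59912872314453)
```

View pics/cropA.png

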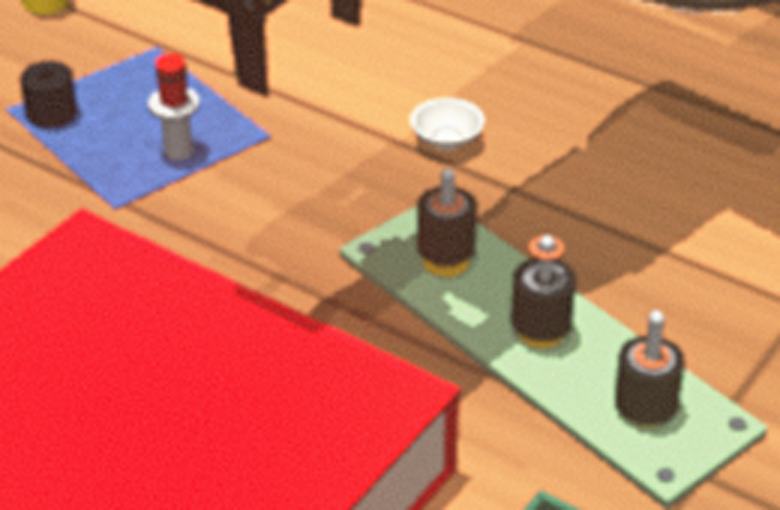

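```bash
python3 - <<'E'
from h import *
a=cam("scene");b=cam("side")
def tri(p,q):
    A=[];B=[]
    for (K,R,o),(u,v) in((a,p),(b,q)):
        d=R@np.linalg.solve(K,[u,v,1.]);d/=np.linalg.norm(d);M=np.eye(3)-np.outer(d,d);A.append(M);B.append(M@o)
    return np.linalg.solve(sum(A),sum(B))
print("red",tri((236.8,201),(348,300)),ray(a,237,200,.091),ray(b,348,300,.091))
print("tip",tri((362.2,259.5),(312,195)),ray(a,362.2,259.5,.096))
print("spare",ray(b,374,352,.043),ray(a,196,205,.043))
E
python3 -m jog '[[0.095,-0.04,-0.016,0.009,0,0,0],[0.095,-0.08,-0.032,0.018,0,0,0],[0.095,-0.12,-0.048,0.027,0,0,0],[0.095,-0.16,-0.064,0.036,0,0,0],[0.095,-0.195,-0.08,0.045,0,0,0]]'
python3 -m jog '[[0.095,0,0,0,0,0,0],[0.095,0,0,0,0,0,0],[0.095,0,0,0,0,0,0]]'
python3 - <<'E'
from h import *
s=sense();im,d=snapshot("wrist");np.savez("w1.npz",im=im,d=d);save("w1",im);print(s["tool_pos"],s["ee_rot"])
c=cam("wrist",s)
P=pts(c,d);h=cv2.cvtColor(im,cv2.COLOR_RGB2HSV).astype(int);H,S,V=h[...,0],h[...,1],h[...,2]
m=((H<6)|(H>174))&(S>150)&(abs(P[...,2]-.091)<.004)&(d>0)&(P[...,0]<.66)
uv=np.argwhere(m)[:,::-1];print(len(uv))
W=np.array([ray(c,*p,.091)[:2] for p in uv]);print(cv2.minEnclosingCircle((W*1000).astype(np.float32)),W.mean(0))
E
```

```text
red [ 0.54414542 -0.19197517  0.08671266] [ 0.54507915 -0.18979966  0.091     ] [ 0.54322607 -0.19480298  0.091     ]
tip [0.56683791 0.15888854 0.08875689] [0.57171481 0.16397294 0.096     ]
spare [ 0.56311173 -0.31222285  0.043     ] [ 0.5663288  -0.30721241  0.043     ]
time_s: 0.65
tool_pos: [0.5441, -0.1967, 0.1802]
ee_rot: [-180.0, 0.0, 90.0]
force: [0.3, -0.4, 0.4]
opening: 1.0
time_s: 0.95
tool_pos: [0.5454, -0.1943, 0.1808]
ee_rot: [180.0, -0.0, 90.0]
force: [0.2, 0.3, -0.0]
opening: 0.997
[ 0.54540469 -0.19431918  0.18081521] [ 1.79981200e+02 -4.06815760e-03  9.00287912e+01]
1099
((544.0563354492188, -191.00807189941406), 11.658496856689453) [ 0.54396999 -0.19096222]
```

View pics/w1.png

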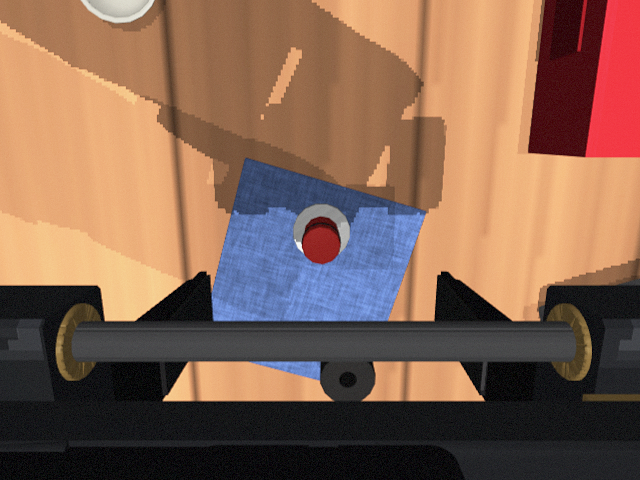

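```bash

python3 -m jog '[[0.06,0.0033,-0.0014,0.03,0,0,0],[0.06,0.0033,-0.0014,0.06,0,0,0],[0.06,0.0033,-0.0014,0.09,0,0,0],[0.06,0.0033,-0.0014,0.113,0,0,0],[0.06,0.0033,-0.0014,0.113,0,0,0]]'
python3 -m jog '[[0.05,0,0,0.001,0,0,0],[0.05,0,0,0.002,0,0,0],[0.05,0,0,0.002,0,0,0],[0.05,0,0,0.002,0,0,0]]'
```

```text
time_s: 1.5
tool_pos: [0.543, -0.1901, 0.0653]
ee_rot: [-179.8, -0.1, 90.1]
force: [-0.2, -0.0, 1.1]
opening: 0.655
time_s: 1.9
tool_pos: [0.544, -0.1918, 0.0666]
ee_rot: [179.9, 0.0, 90.0]
force: [-0.0, 0.8, 1.1]
opening: 0.527
```

```bash

python3 -m jog '[[0.05,0,0,0.001,0,0,0],[0.05,0,0,0.0015,0,0,0],[0.05,0,0,0.0015,0,0,0]]'
python3 -m jog '[[0.05,0,0,0.0005,0,0,0],[0.05,0,0,0.0005,0,0,0]]'
```

```text
time_s: 2.2
tool_pos: [0.5436, -0.1917, 0.0641]
ee_rot: [180.0, -0.0, 90.0]
force: [-0.2, -0.6, 0.1]
opening: 0.526
time_s: 2.4
tool_pos: [0.5436, -0.1917, 0.0636]
ee_rot: [-180.0, -0.0, 90.0]
force: [-0.2, -0.3, 0.3]
opening: 0.525
```

```bash

python3 -m jog '[[0.05,0,0,-0.0025,0,0,0],[0.05,0,0,-0.0025,0,0,0],[0.029,0,0,-0.0025,0,0,0],[0.029,0,0,-0.0025,0,0,0],[0.029,0,0,-0.0025,0,0,0]]'
python3 -m jog '[[0.029,0,0,0.0005,0,0,0],[0.029,0,0,0.001,0,0,0],[0.029,0,0,0.001,0,0,0]]'
python3 -m jog '[[0.029,0,0,0.0005,0,0,0],[0.029,0,0,0.0005,0,0,0]]'
```

```text
time_s: 2.9
tool_pos: [0.5436, -0.1917, 0.0661]
ee_rot: [180.0, -0.0, 90.0]
force: [-0.1, 0.1, -0.3]
opening: 0.335
time_s: 3.2
tool_pos: [0.5436, -0.1917, 0.0651]
ee_rot: [-180.0, -0.0, 90.0]
force: [0.8, -0.1, -0.2]
opening: 0.306
time_s: 3.4
tool_pos: [0.5436, -0.1917, 0.0646]
ee_rot: [180.0, -0.0, 90.0]
force: [0.3, -0.4, 0.2]
opening: 0.301
```

```bash

python3 -m jog '[[0.029,0,0,0.0005,0,0,0],[0.029,0,0,0.0005,0,0,0]]'
python3 -m jog '[[0.029,0,0,0.0003,0,0,0],[0.029,0,0,0.0003,0,0,0]]'
```

```text
time_s: 3.6
tool_pos: [0.5437, -0.1917, 0.0643]
ee_rot: [180.0, 0.0, 90.0]
force: [0.5, 0.1, 2.5]
opening: 0.306
time_s: 3.8
tool_pos: [0.5437, -0.1917, 0.0643]
ee_rot: [180.0, 0.0, 90.0]
force: [-1.6, 0.8, 5.9]
opening: 0.3
```

```bash

python3 -m jog '[[0.029,0,0,-0.0002,0,0,0],[0.01,0,0,-0.0002,0,0,0],[0.01,0,0,-0.0002,0,0,0],[0.01,0,0,-0.0002,0,0,0],[0.01,0,0,-0.0002,0,0,0]]'
python3 -m jog '[[0.01,0,0,-0.02,0,0,0],[0.01,0,0,-0.05,0,0,0],[0.01,0,0,-0.08,0,0,0],[0.01,0,0,-0.11,0,0,0],[0.01,0,0,-0.136,0,0,0]]'
python3 -m jog '[[0.01,0.03,0.005,0,0,0,0],[0.01,0.07,0.01,0,0,0,0],[0.01,0.11,0.015,0,0,0,0],[0.01,0.15,0.02,0,0,0,0],[0.01,0.19,0.026,0,0,0,0]]'
python3 -m jog '[[0.01,0.04,0,0,0,0,0],[0.01,0.08,0,0,0,0,0],[0.01,0.1,0,0,0,0,0],[0.01,0.1,0,0,0,0,0],[0.01,0.1,0,0,0,0,0]]'
python3 -m jog '[[0.01,0,0,0,0,0,0],[0.01,0,0,0,0,0,0],[0.01,0,0,0,0,0,0]]'
python3 - <<'E'
from h import *
s=sense();im,d=snapshot("wrist");np.savez("w2.npz",im=im,d=d);save("w2",im);print(s["tool_pos"],s["ee_rot"])
c=cam("wrist",s);P=pts(c,d)
h=cv2.cvtColor(im,cv2.COLOR_RGB2HSV).astype(int);H,S,V=h[...,0],h[...,1],h[...,2]
for lo,hi in((.092,.102),(.083,.092)):
  m=(P[...,2]>lo)&(P[...,2]<hi)&(d>0)&(abs(P[...,0]-.57)<.03)&(abs(P[...,1]-.163)<.03)
  uv=np.argwhere(m)[:,::-1]
  if len(uv):print(lo,len(uv),uv.mean(0),P[m].mean(0),cv2.minEnclosingCircle((P[m][:,:2]*1000).astype(np.float32)))
E
```

```text
time_s: 4.3
tool_pos: [0.5436, -0.1917, 0.0643]
ee_rot: [180.0, 0.0, 90.0]
force: [-2.2, 0.4, 5.8]
opening: 0.248
time_s: 4.8
tool_pos: [0.5435, -0.1916, 0.2011]
ee_rot: [-180.0, -0.0, 90.0]
force: [0.4, 0.3, -2.6]
opening: 0.249
time_s: 5.3
tool_pos: [0.5693, -0.0001, 0.1996]
ee_rot: [-180.0, -0.0, 90.0]
force: [-0.4, 0.4, -2.5]
opening: 0.244
time_s: 5.8
tool_pos: [0.5694, 0.0983, 0.1996]
ee_rot: [-180.0, 0.0, 90.1]
force: [-0.2, -0.3, -2.7]
opening: 0.247
time_s: 6.1
tool_pos: [0.5697, 0.0974, 0.2]
ee_rot: [180.0, 0.0, 89.9]
force: [0.5, -0.3, -1.2]
opening: 0.25
[0.56969306 0.09744815 0.20002412] [1.79998466e+02 3.01684358e-03 8.99270426e+01]
0.092 200 [321.895 139.82 ] [0.56903508 0.16198889 0.09453027] ((568.9996948242188, 161.9181671142578), 4.809314250946045)
0.083 941 [321.93942614 139.56004251] [0.56903917 0.16207432 0.08842131] ((568.9998779296875, 161.87294006347656), 11.887665748596191)
```

View pics/w2.png

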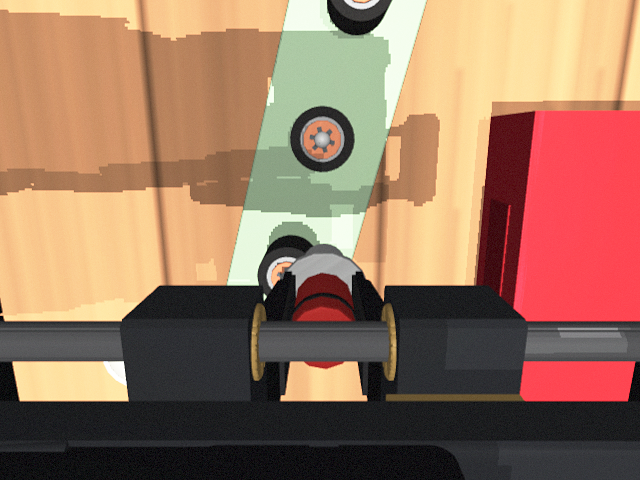

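```bash
python3 - <<'E'
from h import *
z=np.load("w2.npz");d=z["d"];s=dict(tool_pos=[.5697,.0974,.2],ee_rot=[180,0,90.])
c=cam("wrist",s);P=pts(c,d)
m=(abs(P[...,2]-.1887)<.003)&(abs(P[...,0]-.57)<.03)&(abs(P[...,1]-.098)<.03)&(d>0)
v,u=np.nonzero(m);print(len(u),u.min(),u.max(),v.min(),v.max(),np.median(P[m][:,2]))
E=[]
for x in range(u.min(),u.max()+1):
    k=v[u==x]
    if len(k): E.append(ray(c,x,k.min()-.5,.1887)[:2])
E=np.array(E)*1000;print(E[::6].round(1))
A=np.c_[2*E,np.ones(len(E))];q=np.linalg.lstsq(A,(E**2).sum(1),rcond=None)[0];print(q[:2],np.sqrt(q[2]+q[0]**2+q[1]**2))
from scipy.optimize import least_squares
print(least_squares(lambda p:np.hypot(*(E-p).T)-20,[570,98],loss="soft_l1").x)
E
```

```text
1636 282 365 252 297 0.18866619421050515
[[552.5 106.3]
 [555.1 110.2]
 [557.6 112.9]
 [560.2 115. ]
 [562.7 115.9]
 [565.2 117.2]
 [567.6 117.2]
 [570.1 117.2]
 [572.6 117.6]
 [575.1 116.7]
 [577.6 115.9]
 [580.1 115. ]
 [582.6 112.9]
 [585.2 110.2]]
[569.98773221  98.16383492] 19.432088577687683
[569.98746523  97.50785565]
```

```bash

python3 -m jog '[[0.01,0,0,0,0,0,0],[0.01,0,0,0,0,0,0],[0.01,0,0,0,0,0,0]]'
python3 - <<'E'
from h import *
for i in range(4):
  s=sense();im,d=snapshot("wrist");print(s["tool_pos"],s["ee_rot"],s["force"])
  c=cam("wrist",s);P=pts(c,d)
  m=(P[...,2]>.083)&(P[...,2]<.092)&(d>0)&(abs(P[...,0]-.57)<.03)&(abs(P[...,1]-.163)<.03)
  print(P[m].mean(0),cv2.minEnclosingCircle((P[m][:,:2]*1000).astype(np.float32)))
E
```

```text
time_s: 6.45
tool_pos: [0.5696, 0.0983, 0.2001]
ee_rot: [180.0, 0.0, 90.0]
force: [-0.2, 0.7, -2.9]
opening: 0.244
[0.56962359 0.09827599 0.2000784 ] [1.79993868e+02 1.06984330e-03 8.99978608e+01] [-0.22041335  0.70559852 -2.87255617]
[0.56896534 0.16206507 0.08838482] ((568.936279296875, 161.94847106933594), 11.861492156982422)
[0.56963073 0.09827438 0.20007311] [1.79992597e+02 2.01700096e-03 8.99976221e+01] [ 0.1873604  -0.86922832 -2.06480521]
[0.5689878  0.16201624 0.08835114] ((568.9057006835938, 161.92678833007812), 11.91479778289795)
[0.56961785 0.09834085 0.20005415] [ 1.79993133e+02 -3.14480059e-04  9.00023263e+01] [ 0.23232936  0.89583522 -2.37515484]
[0.5689652  0.16210408 0.08837858] ((568.8912353515625, 162.01214599609375), 11.87043285369873)
[0.56960656 0.09834422 0.20004169] [1.79995501e+02 1.96268546e-03 9.00034105e+01] [ 0.62971469  0.57848878 -2.91560712]
[0.56895806 0.16208847 0.08833208] ((568.8634033203125, 162.00155639648438), 11.91280746459961)
```

```bash

python3 -m jog '[[0.01,0.03,-0.001,0,0,0,0],[0.01,0.055,-0.001,0,0,0,0],[0.01,0.0631,-0.001,0,0,0,0],[0.01,0.0631,-0.001,0,0,0,0],[0.01,0.0631,-0.001,0,0,0,0]]'
python3 -m jog '[[0.01,0,0,0.015,0,0,0],[0.01,0,0,0.03,0,0,0],[0.01,0,0,0.037,0,0,0],[0.01,0,0,0.037,0,0,0],[0.01,0,0,0.037,0,0,0]]'
python3 - <<'E'
from h import *
s=sense();print(s)
im,_=snapshot("scene");im2,_=snapshot("side")
A=cv2.resize(im[180:300,290:430],None,fx=4,fy=4,interpolation=cv2.INTER_CUBIC)
B=cv2.resize(im2[120:240,270:330],None,fx=4,fy=4,interpolation=cv2.INTER_CUBIC)
save("fit",np.hstack([A,B]))
E
```

```text
time_s: 7.15
tool_pos: [0.5686, 0.1609, 0.2]
ee_rot: [-180.0, 0.0, 90.0]
force: [-0.1, -0.1, -1.9]
opening: 0.246
time_s: 7.65
tool_pos: [0.5689, 0.161, 0.1635]
ee_rot: [180.0, -0.0, 90.0]
force: [-0.5, 0.2, -2.9]
opening: 0.245
{'time_s': 7.65, 'joint_positions': array([ 9.40676430e+00,  2.93111415e+01,  9.81154240e+01, -5.43044943e-03,
        5.25450243e+01,  9.43756044e+00]), 'joint_velocities': array([ 0.32124452, -0.42708528, -0.36854994,  0.06696202,  0.04524389,
        0.03726958]), 'joint_torque': array([-1.26994536e-01, -5.96379912e+01, -2.26840478e+01,  6.24912232e-02,
        3.18728853e-03, -5.87121191e-03]), 'tool_pos': array([0.56892425, 0.16103216, 0.16349847]), 'ee_rot': array([ 1.79971267e+02, -4.04332765e-04,  8.99725054e+01]), 'force': array([-0.54547553,  0.24862208, -2.91022746]), 'moment': array([-0.02867932, -0.00599006,  0.026037  ]), 'opening': 0.2448657639724699}
```

View pics/fit.png

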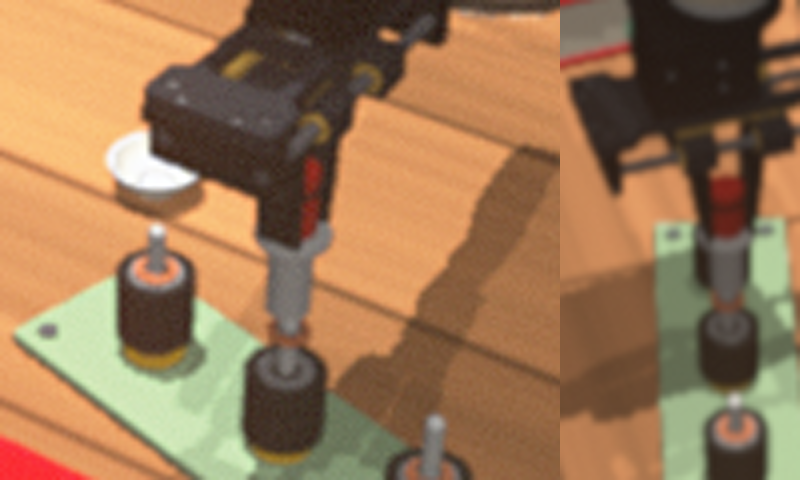

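```bash

python3 -m jog '[[0.01,0,0,0.002,0,0,0],[0.01,0,0,0.004,0,0,0],[0.01,0,0,0.006,0,0,0],[0.01,0,0,0.007,0,0,0],[0.01,0,0,0.007,0,0,0]]'
python3 -m jog '[[0.01,0,0,0.001,0,0,0],[0.01,0,0,0.002,0,0,0],[0.01,0,0,0.003,0,0,0],[0.01,0,0,0.003,0,0,0]]'
```

```text
time_s: 8.25
tool_pos: [0.5686, 0.1614, 0.1559]
ee_rot: [-180.0, 0.0, 90.0]
force: [-0.3, -0.9, -2.8]
opening: 0.245
time_s: 8.65
tool_pos: [0.5686, 0.1614, 0.1529]
ee_rot: [-180.0, 0.0, 90.0]
force: [0.8, -0.0, -2.1]
opening: 0.252
```

```bash

python3 -m jog '[[0.01,0,0,0.001,0,0,0],[0.01,0,0,0.002,0,0,0],[0.01,0,0,0.003,0,0,0],[0.01,0,0,0.004,0,0,0],[0.01,0,0,0.004,0,0,0]]'
python3 -m jog '[[0.01,0,0,0.001,0,0,0],[0.01,0,0,0.002,0,0,0],[0.01,0,0,0.003,0,0,0],[0.01,0,0,0.004,0,0,0],[0.01,0,0,0.004,0,0,0]]'
```

```text
time_s: 9.15
tool_pos: [0.5687, 0.1615, 0.1494]
ee_rot: [180.0, -0.0, 90.0]
force: [-0.6, -1.1, 1.9]
opening: 0.248
time_s: 9.65
tool_pos: [0.5687, 0.1615, 0.1455]
ee_rot: [180.0, -0.0, 90.0]
force: [-0.7, 0.1, 5.4]
opening: 0.249
```

```bash

python3 -m jog '[[0.01,0,0,0.001,0,0,0],[0.01,0,0,0.003,0,0,0],[0.01,0,0,0.005,0,0,0],[0.01,0,0,0.007,0,0,0],[0.01,0,0,0.008,0,0,0]]'
python3 -m jog '[[0.01,0,0,0.0005,0,0,0],[0.01,0,0,0.001,0,0,0]]'
python3 -m jog '[[0.01,0,0,0.0005,0,0,0],[0.01,0,0,0.001,0,0,0]]'
```

```text
time_s: 10.15
tool_pos: [0.5688, 0.1615, 0.1376]
ee_rot: [180.0, -0.0, 90.0]
force: [-0.7, -0.5, 6.4]
opening: 0.243
time_s: 10.35
tool_pos: [0.5688, 0.1615, 0.1367]
ee_rot: [180.0, -0.0, 90.0]
force: [-0.8, -0.5, 6.1]
opening: 0.246
time_s: 10.55
tool_pos: [0.5688, 0.1615, 0.1357]
ee_rot: [180.0, -0.0, 90.0]
force: [-2.1, -0.4, 7.2]
opening: 0.25
```

```bash

python3 -m jog '[[0.01,0,0,0.0005,0,0,0],[0.01,0,0,0.001,0,0,0]]'
```

```text
time_s: 10.75
tool_pos: [0.5688, 0.1615, 0.1347]
ee_rot: [180.0, -0.0, 90.0]
force: [-2.0, -0.3, 6.9]
opening: 0.247
```

```bash

python3 -m jog '[[0.01,0,0,0.0005,0,0,0],[0.01,0,0,0.001,0,0,0]]'
```

```text
time_s: 10.95
tool_pos: [0.5688, 0.1615, 0.1337]
ee_rot: [180.0, -0.0, 90.0]
force: [-1.6, 0.1, 6.4]
opening: 0.249
```

```bash

python3 -m jog '[[0.01,0,0,0.0005,0,0,0],[0.01,0,0,0.001,0,0,0]]' | grep -E 'pos|force'
python3 -m jog '[[0.01,0,0,0.0005,0,0,0],[0.01,0,0,0.001,0,0,0]]' | grep -E 'pos|force'
```

```text
tool_pos: [0.5688, 0.1615, 0.1327]
force: [-1.8, 0.3, 6.6]
tool_pos: [0.5688, 0.1614, 0.1317]
force: [-3.3, -0.5, 6.0]
```

```bash

python3 -m jog '[[0.01,0,0,0.0005,0,0,0],[0.01,0,0,0.001,0,0,0]]' | grep -E 'pos|force'
python3 -m jog '[[0.01,0,0,0.0005,0,0,0],[0.01,0,0,0.001,0,0,0]]' | grep -E 'pos|force'
```

```text
tool_pos: [0.5688, 0.1615, 0.1307]
force: [-2.0, 0.2, 7.3]
tool_pos: [0.5688, 0.1615, 0.1297]
force: [-1.3, -0.9, 6.5]
```

```bash

python3 -m jog '[[0.01,0,0,0.0005,0,0,0],[0.01,0,0,0.001,0,0,0]]' | grep -E 'pos|force'
python3 -m jog '[[0.01,0,0,0.0005,0,0,0],[0.01,0,0,0.001,0,0,0]]' | grep -E 'pos|force'
```

```text
tool_pos: [0.5688, 0.1615, 0.1287]
force: [-1.9, -0.5, 6.3]
tool_pos: [0.5688, 0.1615, 0.1277]
force: [-1.3, 0.3, 6.3]
```

```bash

python3 -m jog '[[0.01,0,0,0.0005,0,0,0],[0.01,0,0,0.001,0,0,0]]' | grep -E 'pos|force'
python3 -m jog '[[0.01,0,0,0.0005,0,0,0],[0.01,0,0,0.001,0,0,0]]' | grep -E 'pos|force'
```

```text
tool_pos: [0.5688, 0.1615, 0.1267]
force: [-2.2, 0.4, 7.2]
tool_pos: [0.5688, 0.1615, 0.1257]
force: [-1.5, -0.2, 6.5]
```

```bash

python3 -m jog '[[0.01,0,0,0.0005,0,0,0],[0.01,0,0,0.001,0,0,0]]' | grep -E 'pos|force'
python3 -m jog '[[0.01,0,0,0.0005,0,0,0],[0.01,0,0,0.001,0,0,0]]' | grep -E 'pos|force'
```

```text
tool_pos: [0.5688, 0.1615, 0.1247]
force: [-2.6, -0.1, 6.3]
tool_pos: [0.5688, 0.1615, 0.1238]
force: [-2.2, 0.7, 10.0]
```

```bash

python3 -m jog '[[0.01,0,0,0.0002,0,0,0],[0.01,0,0,0.0005,0,0,0],[0.01,0,0,0.0005,0,0,0]]' | grep -E 'pos|force'
python3 -m jog '[[0.01,0,0,0,0,0,0]]' | grep -E 'pos|force'
python3 -m jog '[[0.01,0,0,0,0,0,0]]' | grep -E 'pos|force'
```

```text
tool_pos: [0.5688, 0.1615, 0.1235]
force: [-3.0, -0.5, 9.0]
tool_pos: [0.5688, 0.1615, 0.1235]
force: [-2.4, -0.6, 9.2]
tool_pos: [0.5688, 0.1615, 0.1235]
force: [-3.6, -0.7, 10.4]
```

```bash

python3 -m jog '[[0.01,0,0,0.0003,0,0,0],[0.01,0,0,0.0006,0,0,0],[0.01,0,0,0.0006,0,0,0]]' | grep -E 'pos|force'
python3 -m jog '[[0.01,0,0,0,0,0,0]]' | grep -E 'pos|force'
python3 -m jog '[[0.01,0,0,0,0,0,0]]' | grep -E 'pos|force'
```

```text
tool_pos: [0.5689, 0.1615, 0.1231]
force: [-2.1, -0.5, 11.6]
tool_pos: [0.5689, 0.1615, 0.1231]
force: [-2.9, 0.4, 10.3]
tool_pos: [0.5689, 0.1615, 0.1231]
force: [-3.0, 0.0, 11.5]
```

```bash

python3 -m jog '[[0.01,0,0,0.0003,0,0,0],[0.01,0,0,0.0006,0,0,0],[0.01,0,0,0.0008,0,0,0],[0.01,0,0,0.0008,0,0,0]]' | grep -E 'pos|force'
python3 -m jog '[[0.01,0,0,0,0,0,0]]' | grep -E 'pos|force'
python3 -m jog '[[0.01,0,0,0,0,0,0]]' | grep -E 'pos|force'
```

```text
tool_pos: [0.5689, 0.1615, 0.1226]
force: [-4.3, -0.5, 14.9]
tool_pos: [0.5689, 0.1615, 0.1226]
force: [-3.9, -0.5, 14.6]
tool_pos: [0.5689, 0.1615, 0.1225]
force: [-4.3, -0.1, 14.2]
```

```bash

python3 -m jog '[[0.01,0,0,-0.002,0,0,0],[0.01,0,0,-0.006,0,0,0],[0.01,0,0,-0.012,0,0,0],[0.01,0,0,-0.02,0,0,0],[0.01,0,0,-0.028,0,0,0]]'
python3 -m jog '[[0.01,0,0,-0.01,0,0,0],[0.01,0,0,-0.02,0,0,0],[0.01,0,0,-0.035,0,0,0],[0.01,0,0,-0.051,0,0,0],[0.01,0,0,-0.051,0,0,0]]'
python3 -m jog '[[0.01,-0.03,0,0,0,0,0],[0.01,-0.064,0,0,0,0,0],[0.01,-0.064,0,0,0,0,0],[0.01,-0.064,0,0,0,0,0],[0.01,-0.064,0,0,0,0,0]]'
python3 - <<'E'
from h import *
s=sense();im,d=snapshot("wrist");save("w3",im);print(s["tool_pos"],s["ee_rot"])
c=cam("wrist",s);P=pts(c,d)
h=cv2.cvtColor(im,cv2.COLOR_RGB2HSV).astype(int)
n=(abs(P[...,0]-.569)<.03)&(abs(P[...,1]-.162)<.03)&(d>0)
co=n&(h[...,0]<15)&(h[...,1]>90)&(h[...,2]>90)&(P[...,2]>.02)
print("copper",co.sum(),P[co].mean(0),"tip",P[...,2][n].max())
r=np.hypot(P[...,0]-.569,P[...,1]-.162); k=n&(r>.014)&(r<.020)&(P[...,2]>.03);print("roller",np.median(P[...,2][k]))
m=(abs(P[...,2]-.189)<.003)&(abs(P[...,0]-.57)<.03)&(abs(P[...,1]-.098)<.03)&(d>0)
v,u=np.nonzero(m);E=np.array([ray(c,x,v[u==x].min()-.5,.189)[:2] for x in np.unique(u)])*1000
A=np.c_[2*E,np.ones(len(E))];q=np.linalg.lstsq(A,(E**2).sum(1),rcond=None)[0];print("held",q[:2],np.sqrt(q[2]+q[0]**2+q[1]**2),np.median(P[m][:,2]))
E
```

```text
time_s: 15.05
tool_pos: [0.5687, 0.1614, 0.1498]
ee_rot: [180.0, 0.0, 90.0]
force: [-1.1, -0.2, -1.9]
opening: 0.248
time_s: 15.55
tool_pos: [0.5694, 0.1616, 0.2026]
ee_rot: [179.8, -0.0, 90.0]
force: [-0.0, -0.4, -3.0]
opening: 0.245
time_s: 16.05
tool_pos: [0.5685, 0.0979, 0.1999]
ee_rot: [-180.0, -0.0, 90.0]
force: [0.4, -0.1, -2.5]
opening: 0.246
[0.5685302  0.09794414 0.19991238] [-1.79986687e+02 -9.25781400e-03  9.00113877e+01]
copper 645 [0.56883774 0.16227212 0.06141087] tip 0.292153075765082
roller 0.05906346635692647
held [568.71550637  98.66541259] 19.461124652029646 0.1885687475924473
```

View pics/w3.png

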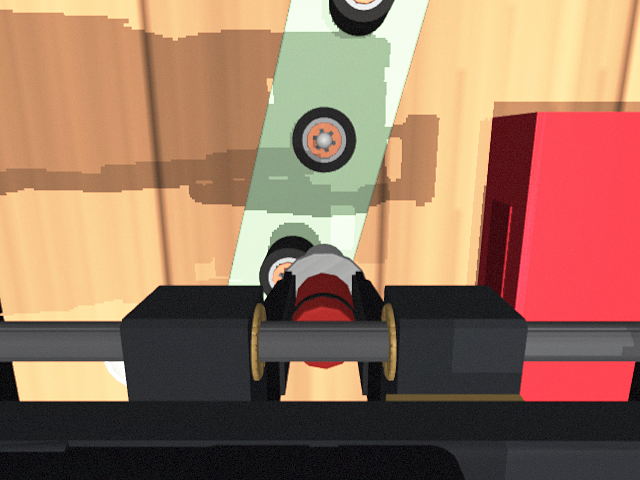

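Nut is 3 mm above the roller face (its own thickness), so it is home. Returning the tool.

```bash

python3 -m jog '[[0.01,-0.03,-0.004,0,0,0,0],[0.01,-0.07,-0.008,0,0,0,0],[0.01,-0.11,-0.012,0,0,0,0],[0.01,-0.15,-0.017,0,0,0,0],[0.01,-0.19,-0.02,0,0,0,0]]'
python3 -m jog '[[0.01,-0.04,-0.002,0,0,0,0],[0.01,-0.08,-0.005,0,0,0,0],[0.01,-0.099,-0.005,0,0,0,0],[0.01,-0.099,-0.005,0,0,0,0],[0.01,-0.099,-0.005,0,0,0,0]]'
python3 -m jog '[[0.01,0,0,0.03,0,0,0],[0.01,0,0,0.06,0,0,0],[0.01,0,0,0.09,0,0,0],[0.01,0,0,0.115,0,0,0],[0.01,0,0,0.128,0,0,0]]'
python3 -m jog '[[0.01,0,0,0.002,0,0,0],[0.01,0,0,0.004,0,0,0],[0.01,0,0,0.005,0,0,0],[0.01,0,0,0.005,0,0,0]]'
```

```text
time_s: 16.6
tool_pos: [0.5484, -0.0932, 0.2001]
ee_rot: [180.0, -0.0, 90.1]
force: [0.8, 0.2, -1.7]
opening: 0.248
time_s: 17.1
tool_pos: [0.5437, -0.1909, 0.1999]
ee_rot: [-180.0, -0.0, 90.0]
force: [0.1, 0.7, -1.7]
opening: 0.248
time_s: 17.6
tool_pos: [0.5433, -0.1897, 0.0703]
ee_rot: [-179.9, -0.1, 90.1]
force: [-0.2, 0.6, -1.7]
opening: 0.247
time_s: 18.0
tool_pos: [0.544, -0.1916, 0.068]
ee_rot: [179.9, 0.0, 90.0]
force: [-0.1, 0.2, -1.9]
opening: 0.247
```

```bash

python3 -m jog '[[0.01,0,0,0.001,0,0,0],[0.01,0,0,0.002,0,0,0],[0.01,0,0,0.0025,0,0,0],[0.01,0,0,0.0025,0,0,0]]'
python3 -m jog '[[0.01,0,0,0.0003,0,0,0],[0.01,0,0,0.0003,0,0,0]]'
```

```text
time_s: 18.4
tool_pos: [0.5436, -0.1916, 0.0646]
ee_rot: [180.0, -0.0, 90.0]
force: [-0.6, -0.8, -1.8]
opening: 0.247
time_s: 18.6
tool_pos: [0.5436, -0.1916, 0.0644]
ee_rot: [180.0, 0.0, 90.0]
force: [-0.5, -0.1, -0.7]
opening: 0.249
```

Touching down; settle, then open just a little (the shoulder lies beneath the tips) and lift.

```bash

python3 -m jog '[[0.01,0,0,0.0002,0,0,0],[0.01,0,0,0.0002,0,0,0],[0.034,0,0,0.0002,0,0,0],[0.034,0,0,0.0,0,0,0],[0.034,0,0,-0.0005,0,0,0]]'
python3 -m jog '[[0.05,0,0,0,0,0,0],[0.05,0,0,-0.001,0,0,0],[0.06,0,0,-0.003,0,0,0],[0.06,0,0,-0.006,0,0,0],[0.06,0,0,-0.01,0,0,0]]'
python3 -m jog '[[0.07,0,0,-0.02,0,0,0],[0.08,0,0,-0.05,0,0,0],[0.08,0,0,-0.08,0,0,0],[0.08,0,0,-0.11,0,0,0],[0.08,0,0,-0.12,0,0,0]]'
python3 -m jog '[[0.08,0,0,0,0,0,0],[0.08,0,0,0,0,0,0],[0.08,0,0,0,0,0,0]]'
python3 - <<'E'
from h import *
s=sense();im,d=snapshot("wrist")
c=cam("wrist",s);P=pts(c,d);h=cv2.cvtColor(im,cv2.COLOR_RGB2HSV).astype(int);H,S=h[...,0],h[...,1]
m=((H<6)|(H>174))&(S>150)&(abs(P[...,2]-.091)<.004)&(d>0)&(P[...,0]<.66)
print(m.sum(),cv2.minEnclosingCircle((P[m][:,:2]*1000).astype(np.float32)),np.median(P[m][:,2]))
im2,_=snapshot("scene")
A=cv2.resize(im2[180:350,180:440],None,fx=3,fy=3,interpolation=cv2.INTER_CUBIC);save("end",A)
E
```

```text
time_s: 19.1
tool_pos: [0.5437, -0.1916, 0.0648]
ee_rot: [180.0, 0.0, 90.0]
force: [-0.4, -1.0, 0.3]
opening: 0.354
time_s: 19.6
tool_pos: [0.5436, -0.1915, 0.0751]
ee_rot: [180.0, -0.0, 90.0]
force: [-0.2, 0.9, 0.4]
opening: 0.627
time_s: 20.1
tool_pos: [0.5444, -0.1919, 0.198]
ee_rot: [179.8, 0.1, 90.0]
force: [0.1, -0.6, -0.2]
opening: 0.839
time_s: 20.4
tool_pos: [0.5431, -0.1914, 0.1934]
ee_rot: [-179.9, -0.1, 90.0]
force: [0.5, 0.1, 0.1]
opening: 0.841
992 ((543.8258666992188, -191.37901306152344), 11.520844459533691) 0.09094890501699157
```

View pics/end.png

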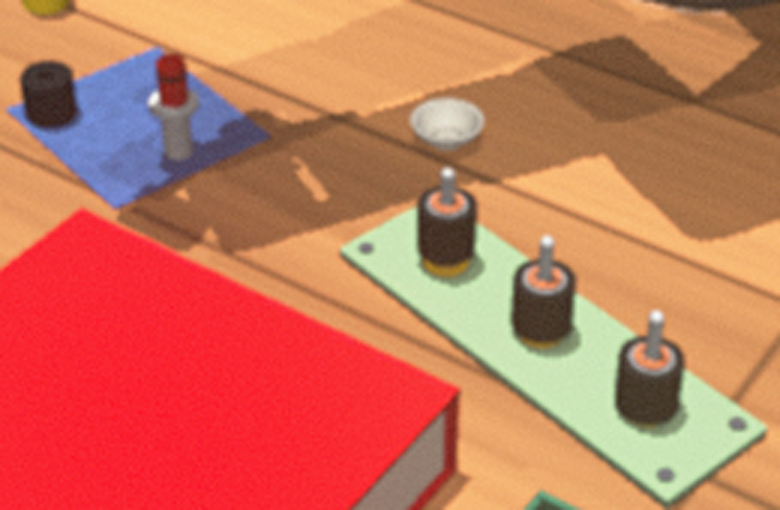

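The tool stands upright where it came from, at crop pixel (172,110), and all three nuts are seated. The middle one is at crop pixel (546,278).

```bash
python3 -c "
from plant import *
print(job_done())"
```

```text
the job is handed in; nothing more can be done
None
```

I pressed the high nut on the middle axle home, stood the tool back on the mat and let go, and handed the job in at about 20.5 s. The hand-in reports no verdict.

- **Pressing:** the tool slid over the axle with no contact force. The nut dragged at about 9 N for roughly 25 mm, then the push climbed and I stopped at about 17 N net of the tool's weight. That corresponds to a squeeze of about 1.2 mm, but I inferred it from the force and did not measure it. A sideways force of about 4 N built up on the tool at the end of the press; I left it uncorrected.
- **Nut:** in the wrist view afterwards its upper face was about 61.4 mm up and the roller's face about 59 mm. That is a 2.4 mm gap against a nut 3 mm thick, so it is seated within what the camera can resolve.
- **Tool:** its top was within 0.5 mm of where it started and at 90.9 mm, as it should be when standing on the mat. That is about 55 mm from the mat's centre. The gripper is clear above it and reads no force.
- **Other objects:** the spare roller, dish and both finished axles look unmoved in the last picture. I did not look again at the oil bottle, stamp or cup, but the arm never went near them.

No check failed. Before gripping I caught that the fingers were open too wide to bear on the shoulder and corrected it without touching the tool.

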